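# Square a copper tee into the soldering jig

## Task

The copper pipe tee lying loose on the grey soldering board must be squared up for soldering. Push it along the board with the fingertips until its long pipe lies flush along the aluminium fence, and nudge it along the fence until the pipe's end butts against the aluminium stop block, then move clear. Only push it: it stays flat on the board and is never lifted, and everything else on the bench stays where it is.

Things in the scene. Friction and masses are not known exactly. Their poses are not given: they have to be found in the camera images.
- jig: Fixed grey soldering board 330 (x) x 440 (y) x 10 mm thick; origin at the centre of its underside, z up, so its top is at z = 10 mm. Its aluminium fence is a bar 20 mm thick (x), y from -60 to +60 mm, 25 mm high above the board. The fence face for the pipe looks to -x and lies at x = +100 mm in this frame.
- stop: Fixed aluminium block 40 (x) x 30 (y) x 25 mm high, dark screw head on top (18 mm wide, 8 high). Origin: centre of its underside on the board's top; axes as jig. In jig frame at x = 80 mm and y = +185 or -185 mm (side changes). The pipe's end butts its face toward the board's middle (y = +170 or -170 mm). On the opposite side lies a flat fixed steel plate, same outline, 2 mm high.
- tee_mid (a point): Loose copper tee of 22 mm round pipe, 0.24 to 0.39 kg, flat on the board: straight pipe 260 mm long along its y, and a 110 mm branch from its middle along its -x. This point is where the axes cross, 11 mm above the board's top. Its x points to the fence, z up. Against the fence it is at x = +89 mm of jig. Starts 55 to 85 mm (axis) from the fence, turned up to 0.3 rad; slides with about 1 to 3 N.
- tee_left (a point): Centre of the long pipe's end face on the tee's +y side, 130 mm from tee_mid, same axes.
- tee_right (a point): Centre of the long pipe's end face on the tee's -y side, 130 mm from tee_mid, same axes.
- reel: Bystander, leave alone: steel-grey solder reel standing on end on the board's near part, 52 mm diameter, 55 mm high; origin at the centre of its underside.
- coupling: Bystander, leave alone: short copper pipe sleeve standing on end on the board's near part, 29 mm diameter, 40 mm high; origin at the centre of its underside.
- flux: Bystander, leave alone: small round tin on the board behind the fence, 40 mm diameter, 26 mm high; origin at the centre of its underside.
- mouse: Bystander, leave alone: black computer mouse on the bench, 105 x 60 x 32 mm; origin at the centre of its underside.
- cutters: Bystander, leave alone: side cutters with blue handles lying on the bench, about 155 mm long along x, 14 mm high; origin near the middle, at bench height.
- marker: Bystander, leave alone: red marker pen lying on the bench, 137 mm long along x, 13 mm thick; origin near the middle, at bench height.
- tape: Bystander, leave alone: roll of black tape lying flat on the bench beside the board, 90 mm diameter, 19 mm high; origin at the centre of its underside.
- tee: The whole copper tee again, its origin on the tee's underside, 11 mm straight below tee_mid, same axes. Pushed low (no higher than half its thickness) it slides flat; pushed near its top the pipe rolls and the branch rears up.

How it is judged:
By the outcome, as a careful person would: the job done as asked, in the order asked, and still so for the second after the job is handed in, with the robot touching nothing.
It also fails if it takes over 58 s, if anything falls off the work surface, if the arm or the gripper's body presses on something with over 40 N, if the wrist force passes 120 N, or if a joint passes its speed limit or range.

## Robot

A 7-joint arm with a two-finger parallel gripper is mounted at the origin on the work surface. World frame = base frame: x ahead of the robot, y to its left, z up, the work surface at z = 0. Lengths are in m, angles in rad, forces in N, time in s.
With the tool pointing down it reaches from about 0.4 to 0.85 m from the base axis. Payload 4.5 kg.
Tool frame: the origin (TCP) lies where the fingers leave the gripper's body, on its centre line; the fingertips stand 64 mm ahead of it and the grasp point (between the pads) lies 45 mm ahead of it; z points along the fingers, y is the direction in which the jaws open and shut (so a half turn about z gives the same grasp; the last joint's range is limited). The gripper opens to 88 mm and grips with 3 to 60 N. Pads are 18 mm wide; open, the fingers measure 123 mm over their backs; the gripper's body (75 mm by 187 mm) begins 45 mm behind the grasp point.
Start: joints at [-1.092, 0.689, -0.195, 1.565, 0.157, 0.902, -0.215], TCP at [0.269, 0.564, 0.303] pointing down, gripper open.
Joint ranges: [-3.01, 3.01], [-0.46, 2.08], [-1.47, 1.51], [0.13, 2.56], [-1, 4.14], [0.04, 2.09], [-2.66, 2.66]. Speed limits (rad/s): [2.57, 2.57, 3.14, 3.14, 3.14, 3.14, 3.14].

## Interface

Orientations are given as a unit quaternion [x, y, z, w].
In Python, from plant import monitor, snapshot, workorder, finder gives the robot as it stands.
- The arm moves only by the tool carry_out, never from a script. Its argument "motion" is one flat list of numbers, 6 for each row, row after row: the shift along the tool's x, y, z in cm, then the turn, a rotation vector about the tool's x, y, z in rad. In form: [x, y, z, rx, ry, rz, x, y, z, rx, ry, rz, ...]. A call has 1 to 8 rows; each row shifts and turns the commanded pose from where the row before left it, along the tool's axes as they then stand; what a row does not reach is not made up. A row lasts 1/8 s, in which the tool goes at most 62.5 mm and 10.7 degrees, less where a joint would pass 70% of its speed; a pose out of reach is approached as far as the arm can. A call with a gripper value outside its range is refused whole. "hand" is the finger opening in cm, from 0 to 8.81, set as the call begins (left out, the last holds). The fingers move at their own pace and stop on an object; "grip_force" is the grip in N (left out, the last holds). Time passes only in rows, so rows that do not move let the fingers close. It gives the time, the measured TCP pose, the force and the opening at its end, in the units of the state.
- monitor.get_state(): the state, without advancing time (a new reading comes with each control period).
- snapshot(name): name is "side" or "top" or "wrist"; returns a dict with "frame" (384x512x3 uint8, red, green, blue), "range_z" (384x512 float32, m along the optical axis (not along the pixel's ray), 0 where there is no reading), "fx", "fy", "cx", "cy" (pixels), "rvec" (rotation vector, rad) and "tvec" (3), from world to camera coordinates, as OpenCV has them; the wrist camera has in their place "hand_eye" (4x4, takes a point from camera to tool coordinates, whose origin is the TCP and whose axes are the flange's). Camera axes: x right, y down, z forward; pixel columns grow to the right and rows downward; lengths in m; the calibration is good to about 2 mm. A picture is of the moment at which its call begins: read the wrist's pose just before it.
- workorder.finish_job(): hands the job in, once; it reports no verdict.
Trained networks look in a picture, given as the dict that the camera call returned (one of the last four; its "shot" number tells which), for a name from the list of things; names that differ only in an ending like _2 or _b are one class to them, and where a whole thing is asked for, a point or a joint stands for the part that bears it (a point fixed in the world has none). Each returns a list of dicts, best first, with "p" (0 to 1); they miss things now and then, are a little off and sometimes report something else, mostly with a low value. They report only what shows in the picture. A call takes as long as a camera call.
- finder.masks_of(picture, thing): "pixels" (384x512 bool, what is visible of it) and "extent" ([left, top, right, bottom] in pixels, round what is visible of it).
The state is a dict: "clock": time; "q": joint angles; "qd": joint speeds; "joint_torque": joint torques, N m; "tool_pos": TCP position; "eef_rot": TCP orientation; "contact_force": force on the tool from outside, world axes, zero at the start; "moment": the same for the moment, N m; "opening": opening from 0.0 (shut) to 1.0 (fully open).
Only numpy, scipy, OpenCV 4.12 (cv2) and the standard library are available. Lean on these libraries where they do the work, as an engineer would, in place of code of your own. Each camera call takes 0.05 s, during which the arm holds its last target. There are 200 camera calls.

## Working session

There is one attempt and no reset: what is moved stays moved. The work goes in short steps, Python scripts to look and compute and a tool call to move; the robot and the scene stay as the last step left them, time stands still between calls to the robot, and variables do not carry over. Pictures are saved under pics/ and viewed, about 8 in all and at most 12, crops included, and the job is handed in when it is done.

Besides the shell and the picture viewer there is one more tool, called after "Call:" as name(argument=value, ...), one argument or row to a line, values as JSON. carry_out: Moves the arm, as the interface text tells. Its arguments: {"type":"object","properties":{"motion":{"type":"array"},"hand":{"type":"number"},"grip_force":{"type":"number"}},"required":["motion"]}

```bash
mkdir -p pics
cat > h.py <<'E'
import numpy as np, cv2
from scipy.spatial.transform import Rotation as R
from plant import monitor, snapshot, workorder, finder
def cloud(p):
    z=p["range_z"]; v,u=np.mgrid[:384,:512]
    c=np.dstack([(u-p["cx"])/p["fx"]*z,(v-p["cy"])/p["fy"]*z,z])
    M=R.from_rotvec(np.ravel(p["rvec"])).as_matrix()
    w=(c-np.ravel(p["tvec"]))@M
    w[z==0]=np.nan
    return w
def save(p,n,crop=None,s=1.5):
    f=p["frame"]
    if crop: f=f[crop[1]:crop[3],crop[0]:crop[2]]
    cv2.imwrite("pics/"+n,cv2.resize(f[...,::-1],None,fx=s,fy=s))
E
python3 - <<'E'
from h import *
s=monitor.get_state(); print({k:np.round(v,3) for k,v in s.items()})
for n in("top","side"):
    p=snapshot(n); save(p,n+"0.png"); w=cloud(p)
    for t in ["jig","stop","tee","reel","coupling","flux","tape"]:
        for m in finder.masks_of(p,t)[:1]:
            q=w[m["pixels"]]; q=q[~np.isnan(q[:,0])]
            print(n,t,round(m["p"],2),m["extent"],len(q),np.round(np.median(q,0),3),np.round(np.percentile(q,2,axis=0),3),np.round(np.percentile(q,98,axis=0),3))
E
```

```text
{'clock': np.float64(0.0), 'q': array([-1.092,  0.69 , -0.195,  1.566,  0.157,  0.902, -0.215]), 'qd': array([-0.   ,  0.001, -0.   , -0.001, -0.001,  0.   , -0.   ]), 'joint_torque': array([ 0.0000e+00, -5.2756e+01, -1.2670e+00, -1.5343e+01, -5.3000e-02,
        7.0000e-03,  0.0000e+00]), 'tool_pos': array([0.269, 0.564, 0.302]), 'eef_rot': array([ 0.221,  0.975, -0.001, -0.   ]), 'contact_force': array([ 0.183, -0.323,  0.357]), 'moment': array([-0.008, -0.032, -0.022]), 'opening': np.float64(1.0)}
top jig 0.96 [151.2, 146.3, 312.3, 274.7] 15543 [0.508 0.035 0.01 ] [ 0.358 -0.164  0.006] [0.679 0.259 0.029]
top stop 0.71 [158.6, 179.6, 167.2, 193.5] 190 [0.581 0.235 0.035] [0.564 0.222 0.011] [0.604 0.252 0.046]
top tee 0.89 [175.3, 178.3, 266.5, 232.6] 1064 [0.537 0.058 0.03 ] [ 0.454 -0.047  0.008] [0.588 0.187 0.035]
top reel 0.7 [168.6, 249.6, 187.5, 265.6] 339 [0.384 0.177 0.065] [0.362 0.156 0.013] [0.407 0.201 0.068]
top flux 0.67 [215.4, 150.0, 228.6, 164.7] 137 [0.659 0.073 0.036] [0.644 0.056 0.025] [0.676 0.09  0.039]
top tape 0.97 [382.0, 215.3, 415.3, 250.4] 389 [ 0.438 -0.437  0.018] [ 0.396 -0.475  0.003] [ 0.479 -0.388  0.023]
side jig 0.8 [179.0, 144.6, 329.6, 264.9] 8354 [ 0.502 -0.001  0.01 ] [ 0.354 -0.172  0.003] [0.682 0.252 0.03 ]
side stop 0.59 [236.3, 152.1, 250.4, 162.0] 119 [0.578 0.228 0.031] [0.562 0.219 0.011] [0.6   0.251 0.046]
side tee 0.96 [228.1, 165.3, 285.1, 211.6] 682 [0.536 0.048 0.028] [ 0.447 -0.054  0.008] [0.594 0.184 0.035]
side reel 0.85 [188.7, 169.3, 204.8, 193.9] 287 [0.379 0.172 0.05 ] [0.359 0.155 0.008] [0.409 0.22  0.068]
side coupling 0.59 [247.5, 235.3, 256.4, 251.0] 124 [ 0.413 -0.145  0.037] [ 0.4   -0.153  0.013] [ 0.427 -0.125  0.052]
side flux 0.39 [277.9, 170.7, 286.5, 181.6] 97 [0.657 0.066 0.034] [0.642 0.053 0.013] [0.678 0.088 0.04 ]
side tape 0.83 [296.6, 305.7, 331.5, 337.2] 470 [ 0.434 -0.435  0.016] [ 0.392 -0.477  0.001] [ 0.478 -0.393  0.023]
```

View pics/top0.png

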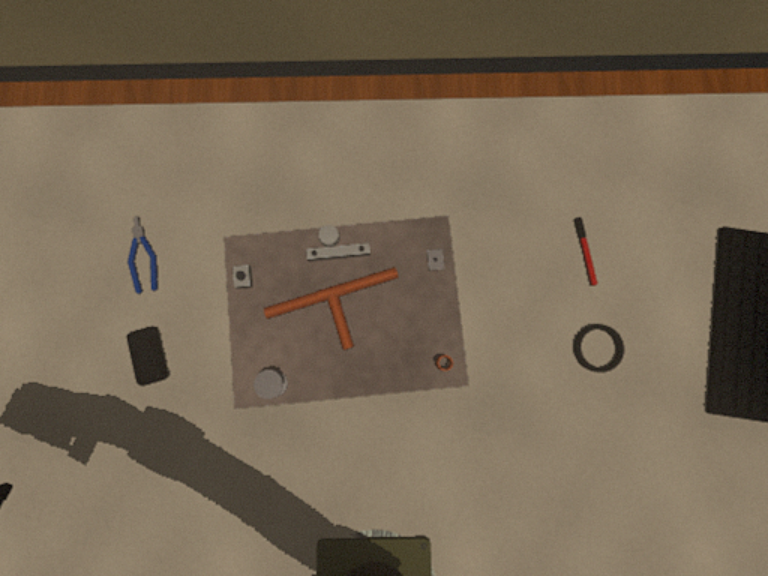

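View pics/side0.png

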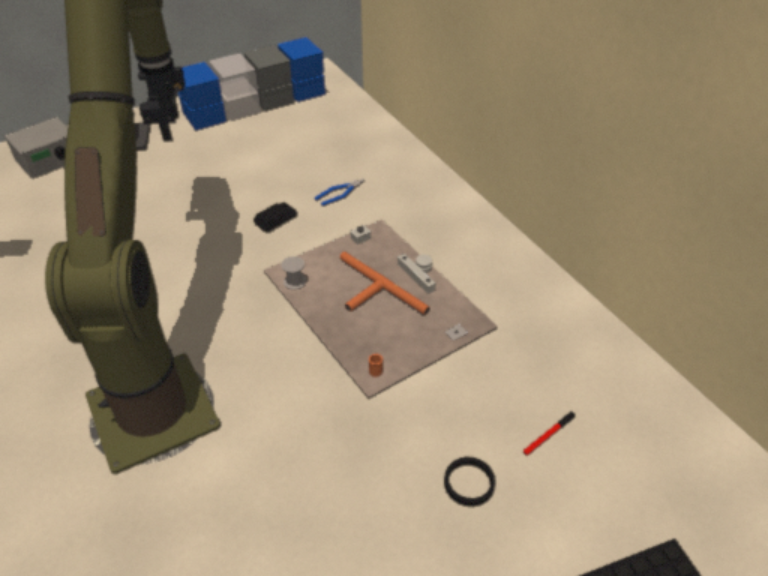

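```bash
cat >> h.py <<'E'
def fitjig(p,w):
    m=finder.masks_of(p,"jig")[0]["pixels"].astype(np.uint8)
    m=cv2.morphologyEx(m,cv2.MORPH_CLOSE,np.ones((25,25)))>0
    q=w[m]; q=q[np.abs(q[:,2]-.01)<.006][:,:2]
    (c,sz,a)=cv2.minAreaRect((q*1000).astype(np.float32))
    a=np.deg2rad(a); 
    if sz[0]>sz[1]: a-=np.pi/2
    a=(a+np.pi/2)%np.pi-np.pi/2
    return np.array(c)/1000,a,sz
def fittee(p,w,zmin=.024):
    m=finder.masks_of(p,"tee")[0]["pixels"]
    q=w[m]; q=q[(q[:,2]>zmin)&(q[:,2]<.045)][:,:2]
    # fit T: template distance minimisation
    from scipy.optimize import minimize
    def seg(P,a,b):
        d=b-a; t=np.clip((P-a)@d/(d@d),0,1); return np.linalg.norm(P-a-t[:,None]*d,axis=1)
    T=np.r_[np.c_[np.zeros(53),np.linspace(-.13,.13,53)],np.c_[np.linspace(-.11,0,23),np.zeros(23)]]
    from scipy.spatial import cKDTree
    tr=cKDTree(q)
    def f(x):
        r=np.array([[np.cos(x[2]),-np.sin(x[2])],[np.sin(x[2]),np.cos(x[2])]])
        L=(q-x[:2])@r
        d=np.minimum(seg(L,np.array([0,-.13]),np.array([0,.13])),seg(L,np.zeros(2),np.array([-.11,0])))
        e=tr.query(T@r.T+x[:2])[0]
        return 1e6*(np.mean(np.minimum(d,.02)**2)+np.mean(np.minimum(e,.02)**2))
    best=min((minimize(f,[q[:,0].mean()+.02,q[:,1].mean(),a],method="Nelder-Mead",options=dict(initial_simplex=np.array([[q[:,0].mean()+.02,q[:,1].mean(),a]]*4)+np.vstack([np.zeros(3),np.diag([.02,.02,.15])]),xatol=1e-5,fatol=1e-4,maxiter=800)) for a in(-.3,0,.3)),key=lambda r:r.fun)
    return best.x,best.fun
def injig(x,c,a):
    r=np.array([[np.cos(a),-np.sin(a)],[np.sin(a),np.cos(a)]]); return (np.array(x)-c)@r
E
python3 - <<'E'
from h import *
for n in("top","side"):
    p=snapshot(n); w=cloud(p)
    c,a,sz=fitjig(p,w); t,e=fittee(p,w)
    print(n,"jig",c.round(4),round(a,4),sz,"tee",t.round(4),round(e,2),"in jig",injig(t[:2],c,a).round(4),round(t[2]-a,3))
    f=w.reshape(-1,3)
    L=injig(f[:,:2],c,a); k=(f[:,2]>.029)&(f[:,2]<.04)&(abs(L[:,1])<.055)&(abs(L[:,0]-.11)<.018)
    print(" fence x in jig",np.percentile(L[k,0],[3,50,97]).round(4),k.sum())
    k=(f[:,2]>.029)&(f[:,2]<.05)&(abs(L[:,0]-.08)<.03)&(abs(L[:,1]-.185)<.03)
    print(" stop y,x",np.percentile(L[k,1],[3,50,97]).round(4),np.percentile(L[k,0],[3,50,97]).round(4),k.sum())
s=monitor.get_state();x=R.from_quat(s["eef_rot"]).as_matrix();print(x.round(3),s["tool_pos"])
E
```

```text
top jig [0.5213 0.0477] 0.0782 (333.5844421386719, 440.34771728515625) tee [0.5505 0.0699 0.2874] 37.03 in jig [0.0308 0.0198] 0.209
 fence x in jig [0.098  0.1078 0.1241] 294
 stop y,x [0.1699 0.1828 0.1986] [0.0588 0.0763 0.0966] 155
side jig [0.5194 0.0499] 0.0779 (338.7901916503906, 452.4789733886719) tee [0.5481 0.0647 0.2818] 33.62 in jig [0.0298 0.0126] 0.204
 fence x in jig [0.0972 0.1067 0.1249] 149
 stop y,x [0.1645 0.179  0.1973] [0.0599 0.0747 0.0953] 69
[[-0.903  0.43   0.   ]
 [ 0.43   0.903  0.   ]
 [-0.     0.    -1.   ]] [0.26890585 0.56422867 0.30273852]
```

Call:
carry_out(
  motion=[-4.37, -3.53, 0, 0, 0, 0, -4.37, -3.53, 0, 0, 0, 0, -4.37, -3.53, 0, 0, 0, 0, -4.37, -3.53, 0, 0, 0, 0, -4.37, -3.53, 0, 0, 0, 0, -4.37, -3.53, 0, 0, 0, 0, -4.37, -3.53, 0, 0, 0, 0, -4.37, -3.53, 0, 0, 0, 0],
  hand=8.8,
)

```text
clock: 2.1
tool_pos: [0.4638, 0.1573, 0.303]
eef_rot: [0.221, 0.975, 0.0, 0.0]
contact_force: [0.5, -0.2, 0.2]
opening: 0.998
```

Call:
carry_out(
  motion=[-4.37, -3.53, 0, 0, 0, 0, -4.37, -3.53, 0, 0, 0, 0, 0, 0, 0, 0, 0, -0.18, 0, 0, 0, 0, 0, -0.18, 0, 0, 0, 0, 0, -0.18, 0, 0, 0, 0, 0, -0.18, 0, 0, 0, 0, 0, 0, 0, 0, 0, 0, 0, 0],
)

```text
clock: 3.1
tool_pos: [0.5116, 0.0575, 0.3028]
eef_rot: [-0.136, 0.991, 0.0, 0.0]
contact_force: [0.1, 0.4, 0.3]
opening: 0.998
```

```bash
cat >> h.py <<'E'
def pose():
    s=monitor.get_state(); m=R.from_quat(s["eef_rot"]).as_matrix()
    return s["tool_pos"],m,np.arctan2(-m[0,1],m[1,1]),s
def wcloud(p,pos,m):
    z=p["range_z"]; v,u=np.mgrid[:384,:512]
    c=np.dstack([(u-p["cx"])/p["fx"]*z,(v-p["cy"])/p["fy"]*z,z])
    H=np.array(p["hand_eye"]); w=(c@H[:3,:3].T+H[:3,3])@m.T+pos
    w[z==0]=np.nan
    return w
E
python3 - <<'E'
from h import *
pos,m,y,s=pose(); print(pos.round(4),round(y,4),m.round(3),s["clock"],s["contact_force"].round(2))
p=snapshot("wrist"); save(p,"w1.png"); w=wcloud(p,pos,m)
t,e=fittee(p,w); print("tee",t.round(4),e)
d=m.T@(np.array([t[0]-.04*np.cos(t[2]),t[1]-.04*np.sin(t[2]),.078])-pos); print("tool delta cm",(d*100).round(2),"dyaw",t[2]-y)
c,a=np.array([.5205,.0485]),.078
f=w.reshape(-1,3);f=f[~np.isnan(f[:,0])]; print("board z",np.median(f[:,2]))
L=injig(f[:,:2],c,a); k=(f[:,2]>.029)&(f[:,2]<.04)&(abs(L[:,1])<.045)&(abs(L[:,0]-.11)<.02)
for yy in(-.04,-.02,0,.02,.04):
  kk=k&(abs(L[:,1]-yy)<.01)
  if kk.any(): print(" fence",yy,np.percentile(L[kk,0],[2,98]).round(4),kk.sum())
k=(f[:,2]>.029)&(f[:,2]<.05)&(abs(L[:,0]-.08)<.03)&(abs(L[:,1]-.185)<.03)
if k.any(): print(" stop y",np.percentile(L[k,1],[2,98]).round(4),k.sum())
E
```

```text
[0.5116 0.0575 0.3028] 0.2721 [[-0.963 -0.269  0.   ]
 [-0.269  0.963  0.   ]
 [-0.     0.    -1.   ]] 3.1 [0.06 0.37 0.33]
tee [0.5505 0.0702 0.289 ] 31.8110001713169
tool delta cm [-0.09  0.11 22.48] dyaw 0.01694320889095452
board z 0.009200659950423684
 fence -0.04 [0.0994 0.1188] 215
 fence -0.02 [0.0996 0.119 ] 282
 fence 0 [0.0994 0.129 ] 309
 fence 0.02 [0.0996 0.1295] 345
 fence 0.04 [0.0993 0.1185] 212
 stop y [0.1844 0.1987] 61
```

View pics/w1.png

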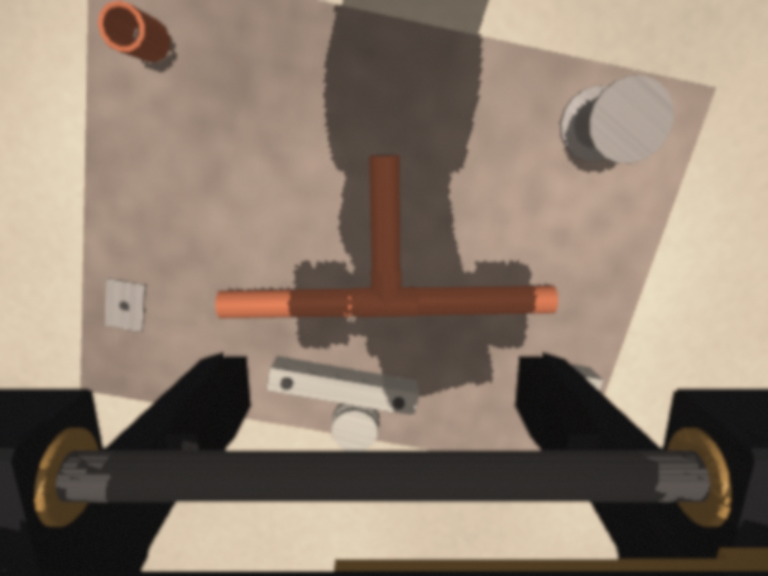

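Call:
carry_out(
  motion=[0.4, 0.1, 0, 0, 0, -0.017, 0, 0, 5, 0, 0, 0, 0, 0, 5, 0, 0, 0, 0, 0, 5, 0, 0, 0, 0, 0, 4, 0, 0, 0, 0, 0, 2, 0, 0, 0, 0, 0, 1.3, 0, 0, 0, 0, 0, 0, 0, 0, 0],
)

```text
clock: 4.2
tool_pos: [0.5072, 0.0576, 0.0794]
eef_rot: [-0.146, 0.989, -0.0, -0.0]
contact_force: [0.1, 0.3, -0.0]
opening: 0.998
```

Run:
```python
from h import *
pos,m,y,s=pose(); print(pos.round(4),round(y,4),s["clock"],s["contact_force"].round(2))
for n in("top","side","wrist"):
    p=snapshot(n); w=wcloud(p,pos,m) if n=="wrist" else cloud(p)
    save(p,n+"2.png",(130,120,330,290) if n=="side" else None,3.5 if n=="side" else 1.5)
    try: t,e=fittee(p,w); print(n,"tee",t.round(4),e)
    except Exception as ex: print(n,ex)
```

```text
[0.5072 0.0576 0.0794] 0.2926 4.2 [ 0.1   0.3  -0.02]
top 'x' must be finite, check for nan or inf values
side tee [0.544  0.0664 0.3197] 113.97607946327774
wrist tee [0.5501 0.0713 0.2953] 121.00790646933375h.py:40: RuntimeWarning: Mean of empty slice.
  best=min((minimize(f,[q[:,0].mean()+.02,q[:,1].mean(),a],method="Nelder-Mead",options=dict(initial_simplex=np.array([[q[:,0].mean()+.02,q[:,1].mean(),a]]*4)+np.vstack([np.zeros(3),np.diag([.02,.02,.15])]),xatol=1e-5,fatol=1e-4,maxiter=800)) for a in(-.3,0,.3)),key=lambda r:r.fun)
  ret = ret.dtype.type(ret / rcount)
```

View pics/wrist2.png

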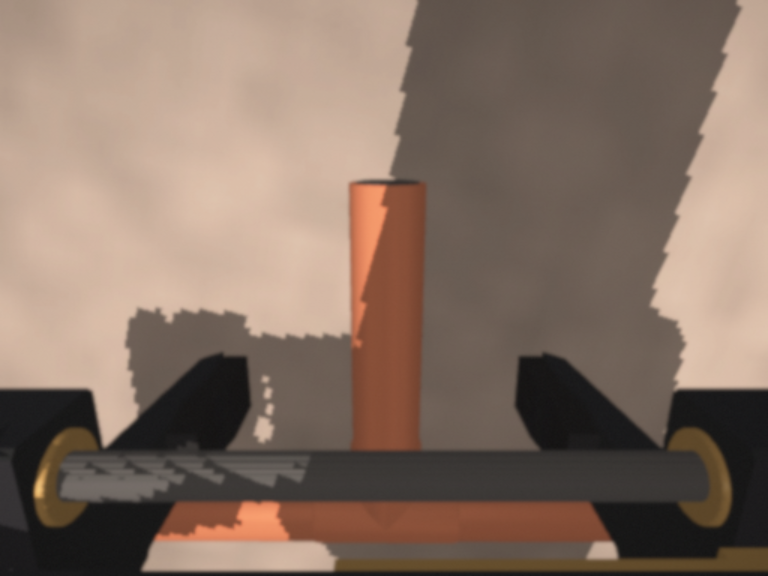

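Call:
carry_out(
  motion=[-0.6, 0, 0, 0, 0, 0, -0.6, 0, 0, 0, 0, 0, -0.6, 0, 0, 0, 0, 0, -0.6, 0, 0, 0, 0, 0, -0.4, 0, 0, 0, 0, 0.02, -0.4, 0, 0, 0, 0, 0.02, -0.4, 0, 0, 0, 0, 0.02, -0.4, 0, 0, 0, 0, 0.02],
)

```text
clock: 5.5
tool_pos: [0.5461, 0.0686, 0.0796]
eef_rot: [-0.105, 0.994, 0.0, 0.0]
contact_force: [-1.2, -0.2, -0.1]
opening: 1.0
```

Call:
carry_out(
  motion=[-0.4, 0, 0, 0, 0, 0.027, -0.4, 0, 0, 0, 0, 0.027, -0.4, 0, 0, 0, 0, 0.027, -0.4, 0, 0, 0, 0, 0.027, -0.4, 0, 0, 0, 0, 0.027, 0, 0, 0, 0, 0, 0],
)

```text
clock: 6.25
tool_pos: [0.5662, 0.0718, 0.0798]
eef_rot: [-0.038, 0.999, 0.0, 0.001]
contact_force: [0.1, 0.2, 0.5]
opening: 0.997
```

```bash
cat >> h.py <<'E'
C,A=np.array([.5205,.0485]),.078
def report(tag,names=("side","wrist")):
    pos,m,y,s=pose(); print("hand jig",injig(pos[:2],C,A).round(4),"yaw",round(y-A,4),"z",pos[2].round(4),s["clock"],s["contact_force"].round(2))
    for n in names:
        p=snapshot(n); w=wcloud(p,pos,m) if n=="wrist" else cloud(p)
        save(p,n+tag+".png",(130,120,330,290) if n=="side" else None,3.5 if n=="side" else 1.5)
        try: t,e=fittee(p,w); print(n,"tee jig",injig(t[:2],C,A).round(4),round(t[2]-A,4),round(e,1))
        except Exception as ex: print(n,"no fit")
E
python3 - 2>/dev/null <<'E'
from h import *
report("3")
E
```

```text
hand jig [0.0474 0.0196] yaw -0.0014 z 0.0798 6.25 [0.1  0.17 0.47]
side tee jig [0.0661 0.0142] -0.0188 140.1
wrist tee jig [0.0615 0.0209] 0.0043 108.0
```

View pics/side3.png

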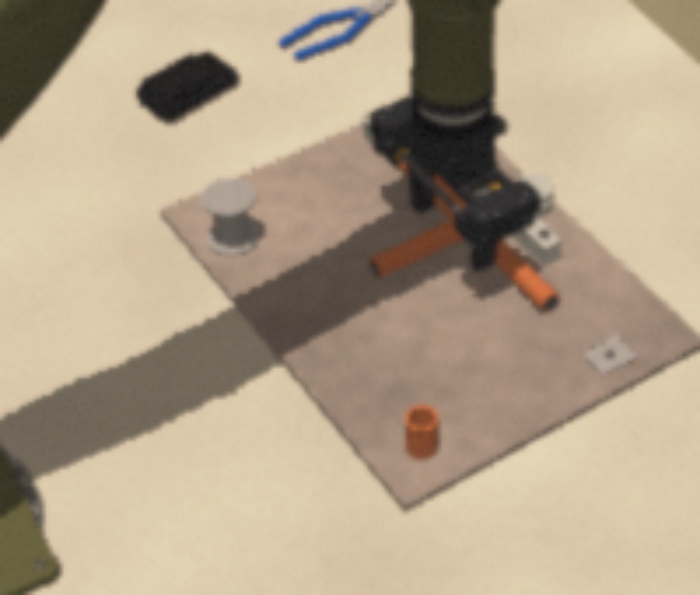

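Call:
carry_out(
  motion=[-0.4, 0, 0, 0, 0, 0, -0.4, 0, 0, 0, 0, 0, -0.4, 0, 0, 0, 0, 0, -0.3, 0, 0, 0, 0, 0, -0.2, 0, 0, 0, 0, 0, 0, 0, 0, 0, 0, 0],
)

```text
clock: 7.2
tool_pos: [0.583, 0.0729, 0.0797]
eef_rot: [-0.039, 0.999, 0.0, 0.0]
contact_force: [-1.2, -0.4, 0.8]
opening: 1.001
```

Call:
carry_out(
  motion=[-0.1, 0, 0, 0, 0, 0, -0.1, 0, 0, 0, 0, 0],
)

```text
clock: 7.45
tool_pos: [0.5843, 0.0731, 0.0797]
eef_rot: [-0.039, 0.999, -0.0, -0.0]
contact_force: [-2.1, -0.5, 0.8]
opening: 0.996
```

```bash
python3 - 2>/dev/null <<'E'
from h import *
report("4")
E
```

```text
hand jig [0.0655 0.0195] yaw -0.0007 z 0.0797 7.45 [-2.12 -0.52  0.8 ]
side tee jig [0.0691 0.0197] 0.1139 209.8
wrist tee jig [0.079  0.0207] 0.0073 107.6
```

Call:
carry_out(
  motion=[-0.1, 0, 0, 0, 0, 0, -0.1, 0, 0, 0, 0, 0],
)

```text
clock: 7.9
tool_pos: [0.5857, 0.0732, 0.0796]
eef_rot: [-0.039, 0.999, -0.0, -0.001]
contact_force: [-4.5, -0.7, 2.8]
opening: 1.0
```

Call:
carry_out(
  motion=[-0.1, 0, 0, 0, 0, 0, -0.1, 0, 0, 0, 0, 0],
)

```text
clock: 8.15
tool_pos: [0.5861, 0.0733, 0.0796]
eef_rot: [-0.039, 0.999, -0.001, -0.003]
contact_force: [-8.5, -0.4, 6.7]
opening: 1.002
```

Call:
carry_out(
  motion=[0.2, 0, 0, 0, 0, 0, 0.15, 0, 0, 0, 0, 0, 0, 0.7, 0, 0, 0, 0, 0, 0.7, 0, 0, 0, 0, 0, 0.7, 0, 0, 0, 0, 0, 0.4, 0, 0, 0, 0, 0, 0.2, 0, 0, 0, 0, 0, 0, 0, 0, 0, 0],
)

```text
clock: 9.15
tool_pos: [0.5833, 0.1005, 0.0798]
eef_rot: [-0.039, 0.999, 0.0, 0.0]
contact_force: [-0.6, -0.5, -0.3]
opening: 0.993
```

```bash
python3 - 2>/dev/null <<'E'
from h import *
report("5",("wrist",))
E
```

```text
hand jig [0.0666 0.0469] yaw -0.0005 z 0.0798 9.15 [-0.63 -0.53 -0.29]
wrist tee jig [0.0802 0.0205] -0.0064 105.9
```

View pics/wrist5.png

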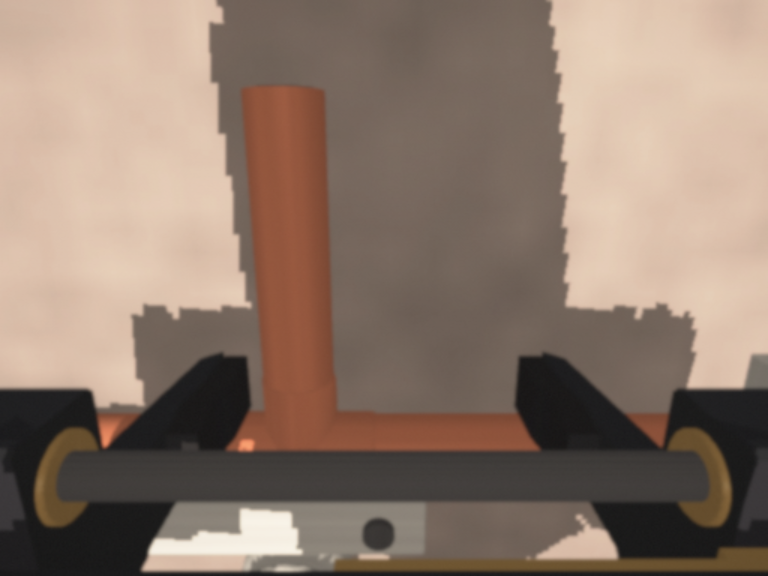

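Call:
carry_out(
  motion=[0, 0.4, 0, 0, 0, 0, 0, 0.4, 0, 0, 0, 0, 0, 0.4, 0, 0, 0, 0, 0, 0.4, 0, 0, 0, 0, 0, 0.3, 0, 0, 0, 0, 0, 0.2, 0, 0, 0, 0],
)

```text
clock: 10.0
tool_pos: [0.5812, 0.1211, 0.0797]
eef_rot: [-0.039, 0.999, -0.0, -0.0]
contact_force: [0.5, -2.3, 0.5]
opening: 0.997
```

```bash
python3 - 2>/dev/null <<'E'
from h import *
report("6",("wrist",))
E
```

```text
hand jig [0.0662 0.0676] yaw -0.0008 z 0.0797 10.0 [ 0.47 -2.32  0.54]
wrist tee jig [0.0802 0.0357] -0.0018 110.3
```

Call:
carry_out(
  motion=[0, 0.15, 0, 0, 0, 0, 0, 0.15, 0, 0, 0, 0],
)

```text
clock: 10.35
tool_pos: [0.5811, 0.1238, 0.0797]
eef_rot: [-0.038, 0.999, -0.0, -0.0]
contact_force: [0.5, -2.0, 0.4]
opening: 1.002
```

Call:
carry_out(
  motion=[0, 0.1, 0, 0, 0, 0, 0, 0.1, 0, 0, 0, 0],
)

```text
clock: 10.6
tool_pos: [0.5809, 0.126, 0.0797]
eef_rot: [-0.039, 0.999, -0.0, -0.0]
contact_force: [-0.7, -1.1, 0.7]
opening: 0.999
```

Call:
carry_out(
  motion=[0, 0.1, 0, 0, 0, 0, 0, 0.1, 0, 0, 0, 0],
)

```text
clock: 10.85
tool_pos: [0.5808, 0.1273, 0.0797]
eef_rot: [-0.038, 0.999, -0.001, -0.0]
contact_force: [0.5, -4.2, 1.0]
opening: 1.003
```

Call:
carry_out(
  motion=[0, 0.1, 0, 0, 0, 0, 0, 0.1, 0, 0, 0, 0],
)

```text
clock: 11.1
tool_pos: [0.5808, 0.1276, 0.0796]
eef_rot: [-0.038, 0.999, -0.002, -0.0]
contact_force: [0.7, -6.5, 0.4]
opening: 1.002
```

Call:
carry_out(
  motion=[0, 0.1, 0, 0, 0, 0],
)

```text
clock: 11.22
tool_pos: [0.5808, 0.1277, 0.0795]
eef_rot: [-0.038, 0.999, -0.002, -0.0]
contact_force: [2.4, -9.4, -0.0]
opening: 1.0
```

Call:
carry_out(
  motion=[0, -0.2, 0, 0, 0, 0, -0.2, 0, 0, 0, 0, 0, -0.15, 0, 0, 0, 0, 0, 0, 0, 0, 0, 0, 0],
)

```text
clock: 11.72
tool_pos: [0.5818, 0.1275, 0.0793]
eef_rot: [-0.038, 0.999, -0.002, -0.003]
contact_force: [-4.6, -4.9, 4.6]
opening: 1.002
```

```bash
python3 - 2>/dev/null <<'E'
from h import *
report("7",("wrist",))
E
```

```text
hand jig [0.0673 0.074 ] yaw -0.0022 z 0.0793 11.725 [-4.58 -4.88  4.59]
wrist tee jig [0.0804 0.0417] -0.0016 108.9
```

Call:
carry_out(
  motion=[0.15, -0.1, 0, 0, 0, 0, 0.2, -0.15, 0, 0, 0, 0, 0.5, -0.5, 0, 0, 0, 0, 0.8, -0.8, 0, 0, 0, 0, 0, 0, 0, 0, 0, 0, 0, 0, -3, 0, 0, 0, 0, 0, -5, 0, 0, 0, 0, 0, -5, 0, 0, 0],
)

```text
clock: 12.82
tool_pos: [0.5688, 0.1129, 0.211]
eef_rot: [-0.039, 0.999, 0.0, -0.0]
contact_force: [1.7, -1.0, 0.4]
opening: 0.995
```

Call:
carry_out(
  motion=[0, 0, -5, 0, 0, 0, 0, 0, -4, 0, 0, 0, 3, 0, 0, 0, 0, 0, 0, 0, 0, 0, 0, 0],
)

```text
clock: 13.32
tool_pos: [0.5374, 0.1103, 0.3004]
eef_rot: [-0.039, 0.999, -0.0, -0.0]
contact_force: [-0.5, 0.4, -0.9]
opening: 0.997
```

```bash
python3 - 2>/dev/null <<'E'
from h import *
report("8",("wrist","top","side"))
E
```

```text
hand jig [0.0217 0.0603] yaw 0.0007 z 0.3004 13.325 [-0.53  0.4  -0.9 ]
wrist tee jig [0.0865 0.0401] -0.0038 31.6
top tee jig [ 0.0931 -0.0788] 0.206 301.8
side tee jig [-0.1164 -0.1868] -0.1148 328.9
```

View pics/wrist8.png

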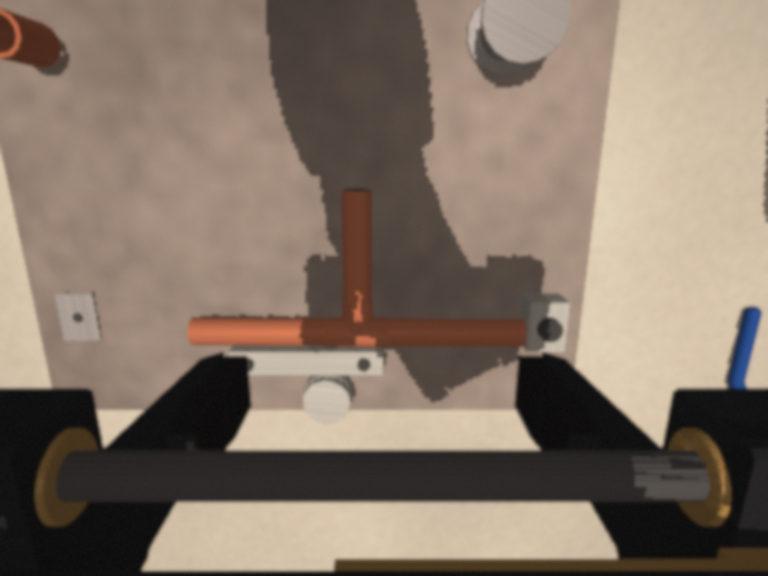

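```bash
python3 - 2>/dev/null <<'E'
from h import *
p=snapshot("wrist"); save(p,"w9.png",(120,190,390,270),2.96)
pos,m,y,s=pose(); w=wcloud(p,pos,m); f=w.reshape(-1,3); L=injig(f[:,:2],C,A)
t=finder.masks_of(p,"tee")[0]["pixels"].ravel()
for y0 in(-.07,-.05,-.03,-.01,.01,.05,.07,.09,.11,.13,.15):
    k=t&(abs(L[:,1]-y0)<.01)&(f[:,2]>.024)&(L[:,0]>.06); g=(f[:,2]>.031)&(f[:,2]<.04)&~t&(abs(L[:,1]-y0)<.01)&(abs(L[:,0]-.11)<.016)
    print(y0,"pipe",np.percentile(L[k,0],[2,50,98]).round(4),"top z",np.percentile(f[k,2],97).round(4),"fence",np.percentile(L[g,0],2).round(4) if g.any() else "")
k=t&(L[:,0]>.06)&(L[:,0]<.1)&(f[:,2]>.024); print("pipe y",np.percentile(L[k,1],[.5,99.5]).round(4))
b=t&(L[:,0]<.06); print("branch top z",np.percentile(f[b,2],[50,97]).round(4))
E
```

```text
-0.07 pipe [0.0775 0.0848 0.0953] top z 0.032 fence 0.1009
-0.05 pipe [0.0779 0.0855 0.0979] top z 0.0321 fence 0.0995
-0.03 pipe [0.0779 0.0854 0.0978] top z 0.032 fence 0.0994
-0.01 pipe [0.0779 0.0854 0.0977] top z 0.0321 fence 0.0993
0.01 pipe [0.0779 0.0856 0.0972] top z 0.0322 fence 0.0994
0.05 pipe [0.0612 0.0815 0.0967] top z 0.0326 fence 0.0995
0.07 pipe [0.0781 0.0857 0.0971] top z 0.032 fence 
0.09 pipe [0.0782 0.0857 0.097 ] top z 0.0319 fence 
0.11 pipe [0.0782 0.0861 0.0969] top z 0.0321 fence 
0.13 pipe [0.0789 0.086  0.0969] top z 0.0319 fence 
0.15 pipe [0.0791 0.0862 0.0967] top z 0.0318 fence 
pipe y [-0.089   0.1678]
branch top z [0.0294 0.032 ]
```

View pics/w9.png

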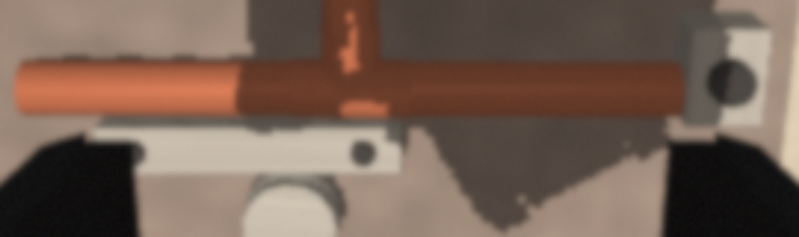

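Call:
carry_out(
  motion=[0, -3.6, 0, 0, 0, 0, -2.3, -3.6, 0, 0, 0, 0, 0, 0, 5, 0, 0, 0, 0, 0, 5, 0, 0, 0, 0, 0, 3, 0, 0, 0, 0, 0, 0, 0, 0, 0, 0, 0, 0, 0, 0, 0, 0, 0, 0, 0, 0, 0],
  hand=0,
  grip_force=5,
)

```text
clock: 14.72
tool_pos: [0.5685, 0.0403, 0.1712]
eef_rot: [-0.038, 0.999, 0.0, 0.001]
contact_force: [-0.5, 0.3, -0.1]
opening: 0.11
```

Call:
carry_out(
  motion=[0, 0, 4, 0, 0, 0, 0, 0, 3, 0, 0, 0, 0, 0, 2, 0, 0, 0, 0, 0, 0, 0, 0, 0],
)

```text
clock: 15.22
tool_pos: [0.5674, 0.0402, 0.0796]
eef_rot: [-0.039, 0.999, -0.0, -0.0]
contact_force: [0.1, 0.0, 0.9]
opening: 0.008
```

```bash
python3 - 2>/dev/null <<'E'
from h import *
report("10",("wrist",))
E
```

```text
hand jig [ 0.0461 -0.0119] yaw -0.0006 z 0.0796 15.225 [0.12 0.03 0.86]
wrist tee jig [0.087 0.041] 0.0207 167.3
```

View pics/wrist10.png

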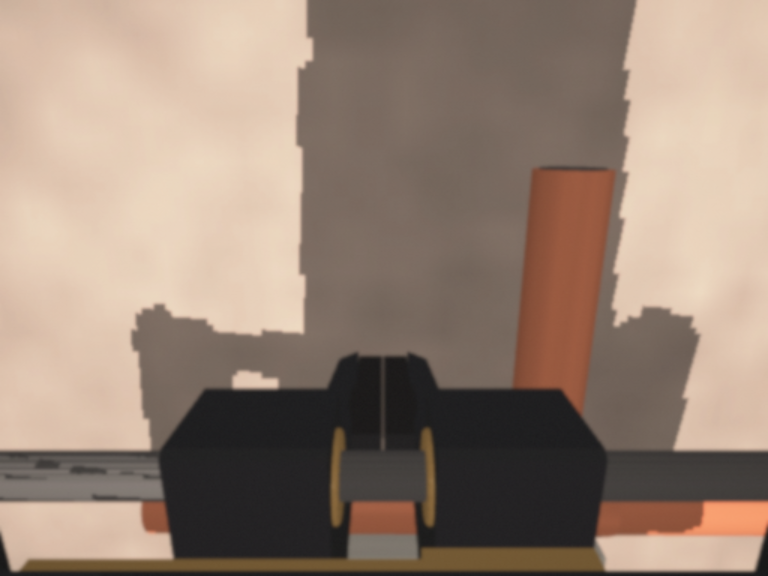

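Call:
carry_out(
  motion=[-0.8, 0, 0, 0, 0, 0, -0.6, 0, 0, 0, 0, 0, -0.4, 0, 0, 0, 0, 0, -0.2, 0, 0, 0, 0, 0, -0.1, 0, 0, 0, 0, 0, -0.1, 0, 0, 0, 0, 0],
)

```text
clock: 16.08
tool_pos: [0.5883, 0.0416, 0.0795]
eef_rot: [-0.039, 0.999, -0.0, -0.001]
contact_force: [-4.6, -0.3, 3.8]
opening: 0.006
```

Call:
carry_out(
  motion=[-0.1, 0, 0, 0, 0, 0, -0.1, 0, 0, 0, 0, 0],
)

```text
clock: 16.32
tool_pos: [0.5886, 0.0417, 0.0794]
eef_rot: [-0.039, 0.999, -0.001, -0.003]
contact_force: [-8.0, -0.5, 7.1]
opening: 0.003
```

Call:
carry_out(
  motion=[0.2, 0, 0, 0, 0, 0, 0.2, 0, 0, 0, 0, 0, 0.8, 0, 0, 0, 0, 0, 1, 0, 0, 0, 0, 0, 0, 0, -4, 0, 0, 0, 0, 0, -6, 0, 0, 0, 0, 0, -6, 0, 0, 0, 0, 0, -6, 0, 0, 0],
)

```text
clock: 17.32
tool_pos: [0.5688, 0.0402, 0.3016]
eef_rot: [-0.039, 0.999, -0.0, 0.0]
contact_force: [0.6, -1.2, -1.0]
opening: 0.007
```

Call:
carry_out(
  motion=[2.5, 3.5, 0, 0, 0, 0, 0, 3.5, 0, 0, 0, 0, 0, 0, 0, 0, 0, 0, 0, 0, 0, 0, 0, 0, 0, 0, 0, 0, 0, 0, 0, 0, 0, 0, 0, 0],
  hand=8.8,
)

```text
clock: 18.08
tool_pos: [0.5393, 0.1071, 0.2995]
eef_rot: [-0.038, 0.999, -0.0, -0.0]
contact_force: [0.9, -0.7, 0.5]
opening: 0.662
```

```bash
python3 - 2>/dev/null <<'E'
from h import *
pos,m,y,s=pose(); print(pos,y-A,s["clock"])
p=snapshot("wrist"); save(p,"w11.png"); w=wcloud(p,pos,m); f=w.reshape(-1,3); L=injig(f[:,:2],C,A)
x,e=fittee(p,w); print("tee",injig(x[:2],C,A).round(4),round(x[2]-A,4))
t=finder.masks_of(p,"tee")[0]["pixels"].ravel()
for y0 in(-.07,-.05,-.03,-.01,.01,.07,.09,.11,.13,.15):
    k=t&(abs(L[:,1]-y0)<.01)&(f[:,2]>.024)&(L[:,0]>.06)
    print(y0,np.percentile(L[k,0],[2,50,98]).round(4))
k=t&(L[:,0]>.06)&(L[:,0]<.1)&(f[:,2]>.024); print("pipe y",np.percentile(L[k,1],[.5,99.5]).round(4))
for n in("top","side"):
    p=snapshot(n);w=cloud(p)
    for o in("reel","coupling","flux"):
        for q in finder.masks_of(p,o)[:1]: print(n,o,round(q["p"],2),np.round(np.nanmedian(w[q["pixels"]],0),3))
E
```

```text
[0.53933923 0.10713328 0.29947445] -0.0024530421786287254 18.075
tee [0.0866 0.0398] -0.0001
-0.07 [0.0788 0.0859 0.0963]
-0.05 [0.0785 0.0863 0.0986]
-0.03 [0.0786 0.0863 0.0987]
-0.01 [0.0786 0.086  0.0985]
0.01 [0.0786 0.086  0.0962]
0.07 [0.0785 0.0858 0.0964]
0.09 [0.0786 0.0857 0.0964]
0.11 [0.0782 0.0858 0.0966]
0.13 [0.0787 0.0857 0.0965]
0.15 [0.0785 0.0859 0.0965]
pipe y [-0.0885  0.1676]
top coupling 0.61 [ 0.415 -0.14   0.042]
top flux 0.68 [0.661 0.074 0.036]
side reel 0.53 [0.38  0.172 0.049]
side coupling 0.45 [ 0.412 -0.144  0.037]
```

View pics/w11.png

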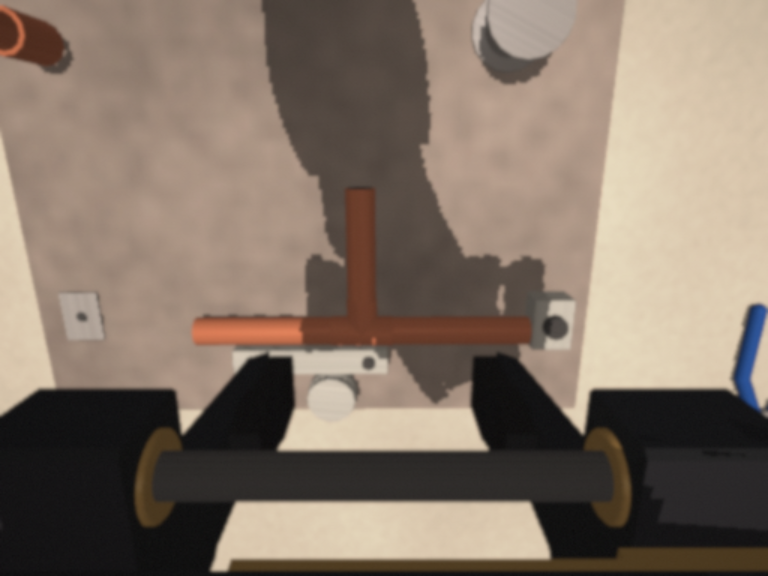

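```bash
python3 -c "
from plant import workorder; print(workorder.finish_job())"
```

```text
the job is handed in; nothing more can be done
None
```

The tee is squared up against the fence and the stop, and I handed the job in at about 18 s on the robot's clock. It reported no verdict.

**What I did:**
1. With the gripper open across the branch and the fingertips low, I pushed the long pipe square against the fence.
2. I slid the tee along the fence by its branch until its end met the stop. The force rose to about 9 N without further movement.
3. The image after that showed a possible yaw of about -0.004 rad. So I pressed the pipe once more with closed fingertips, at about 8 N, within the fence's span.
4. I backed off and raised the arm clear.

**Last checks:**
- **Fence:** the close camera put the tee's yaw at 0.000 rad to the fence. The pipe's near edge was even at 78.5 mm along its length, which matches lying flush to within the roughly 2 mm calibration.
- **Stop:** the tee's mid was at y = 39.8 mm against a nominal 40 mm, so the end is butted to within the same error. I did not repeat the push along the fence after the final press.
- **Bystanders:** the coupling, flux tin and reel were where they started, within a few mm. I did not re-measure the mouse, cutters, marker and tape, but the arm never came near them at low height.

**Disagreements:** the fitted tee x read 86.6 mm against 89 mm nominal. I put this down to fit bias, because the edge readings and the finger position at contact both indicate it is flush. The top and side camera fits failed or came out wrong once the arm was over the board, so I relied on the wrist camera and the contact forces. The network did not find the reel in the last top picture, though it did in the side one.

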